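# Hang the ring spanner on the display stand and lock it with the keeper bar

## Task

Put the long double-ring spanner on show: hang it by its large ring on the short middle peg of the sloping stand, lying flat on the panel with the handle pointing down the slope, and let go of it. Then lower the keeper bar over the stand's two long guide pins, kept parallel to the panel, until it rests fully home on both pin shoulders, and let go of it too. Leave everything else on the bench where it is.

Things in the scene. Friction and masses are not known exactly. Their poses are not given: they have to be found in the camera images.
- panel: Fixed face of the display stand: grey perforated panel 240 mm up the slope by 246 mm wide, inclined 35 degrees to the bench, low edge towards the robot. Origin on the panel's surface on its middle line, 110 mm above the bench; the surface runs from x = -130 to +110 mm. x points up the slope (away from the robot), y across to the left, z out of the face at right angles to it, which is 35 degrees from vertical, leaning towards the robot. Peg and pins all stand along z.
- peg (a point): Foot of the short middle steel peg on the panel's surface, at x = 75, y = 0, z = 0 mm of the panel. Peg diameter 15 mm, 22 mm long, the last 7 mm tapered to 6 mm diameter.
- seat (a point): Point midway between the shoulder tops of the two guide pins, at x = 75, y = 0, z = 26 mm of the panel: where the middle of the keeper bar's underside comes when it is home. The pins stand at y = -70 and +70 mm: each has a shoulder 18 mm in diameter and 26 mm tall, then a pin 10 mm in diameter and 26 mm long, whose last 10 mm taper to 3 mm diameter.
- spanner: The long double-ring spanner, loose, 200 mm long, about 0.24 kg, lying flat. Origin midway between the two ring centres, on the underside; x towards the large ring, z up. Both rings 14 mm tall from the underside; the straight handle between them is 16 mm wide and lies 9 to 21 mm above the underside, with a blue grip in its middle. Rings and handle are steel. It is balanced within 10 mm of the origin.
- big_ring (a point): Centre of the large ring's hole at the underside, x = 85 mm of the spanner. Hole 22 mm, outside 36 mm.
- small_ring (a point): Centre of the small ring's hole at the underside, x = -85 mm of the spanner. Hole 12 mm (does not go over the peg), outside 24 mm.
- keeper: Keeper bar, loose, about 0.2 kg: aluminium bar 36 mm (x) by 180 mm (y) by 12 mm (z) with a square black knob 24 by 24 mm standing 28 mm above its middle (12 to 40 mm above the underside). Two through holes of 14 mm at y = -70 and +70 mm. Origin in the middle of the underside, z up; both ways round are alike.
- short_spanner: Bystander: a shorter ring spanner of the same look, 133 mm long, 18 mm tall at most. Origin midway between its rings, underside.
- screwdriver: Bystander: screwdriver with blue handle, 190 mm long, lying down; origin on its underside, about the middle.
- hammer: Bystander: hammer with blue handle, 260 mm long, lying down; origin on its underside, about the middle.
- oil: Bystander: white plastic bottle with black cap, diameter 48 mm, 120 mm tall, origin under its middle.
- lockring: Bystander: dark steel ring, diameter 48 mm, 10 mm tall, origin under its middle.
- grease: Bystander: grey jar with black lid, diameter 60 mm, 55 mm tall, origin under its middle.
Not all that is in view belongs to the job. Several things have the shape of the keeper; the one meant has the colours described above.

How it is judged (in metres and radians):
On the way, in this order (a step that is already met when the one before it is completed fails the run):
1. the spanner's large ring is on the middle peg, the spanner flat on the panel, handle down the slope, and let go (distance between big_ring and peg below 0.008 m and angle between the z axis of spanner and the z axis of panel, either way round below 0.12 rad and x of small_ring in the frame of panel below -0.045 m and contact force between the fingers and spanner below 0.1 N), for 0.2 s.
2. the keeper bar is home on both pin shoulders, and let go (distance between keeper and seat below 0.006 m and angle between the z axis of keeper and the z axis of panel, either way round below 0.08 rad and angle between the y axis of keeper and the y axis of panel, either way round below 0.12 rad and contact force between the fingers and keeper below 0.1 N), for 0.2 s.
At the end, for the whole second after the job is handed in: Spanner: large ring on the peg (hole centre within 8 mm of the peg foot), within 0.12 rad of flat, small ring below panel x = -45 mm. Keeper bar: underside centre within 6 mm of the seat, parallel to the panel within 0.08 rad, along the pins within 0.12 rad. Both released, at rest (distance between big_ring and peg below 0.008 m and angle between the z axis of spanner and the z axis of panel, either way round below 0.12 rad and x of small_ring in the frame of panel below -0.045 m and distance between keeper and seat below 0.006 m and angle between the z axis of keeper and the z axis of panel, either way round below 0.08 rad and angle between the y axis of keeper and the y axis of panel, either way round below 0.12 rad and linear speed of each of spanner, keeper below 0.02 m/s); the robot touches nothing.
It fails at once if a bystander (short spanner, screwdriver, hammer, oil, lockring, grease) is moved more than 30 mm (distance of any of short_spanner, screwdriver, hammer, oil, lockring, grease from where it was at the start of the episode above 0.03 m).
It also fails if it takes over 67 s, if anything falls off the work surface, if the arm or the gripper's body presses on something with over 40 N, if the wrist force passes 120 N, or if a joint passes its speed limit or range.

## Robot

A 7-joint arm with a two-finger parallel gripper is mounted at the origin on the work surface. World frame = base frame: x ahead of the robot, y to its left, z up, the work surface at z = 0. Lengths are in mm, angles in degrees, forces in N, time in s.
With the tool pointing down it reaches from about 400 to 925 mm from the base axis. Payload 4.1 kg.
Tool frame: the origin (TCP) lies on the front face of the gripper's body, between the roots of the fingers; the fingertips stand 73 mm ahead of it and the grasp point (between the pads) lies 54 mm ahead of it; z points along the fingers, y is the line along which they close (so a half turn about z gives the same grasp; the last joint's range is limited). The gripper opens to 85 mm and grips with 20 to 120 N. Pads are 22 mm wide; open, the fingers measure 114 mm over their backs; the gripper's body (76 mm by 85 mm) begins 54 mm behind the grasp point. The pads swing forward as they close: fully open they stand 13 mm farther back than shut.
Start: joints at [-71.276, 22.827, 2.584, 88.041, -1.071, 69.15, -2.905], TCP at [268.462, 591.997, 303.947] pointing down, gripper open.
Joint ranges: [-161.44, 161.44], [-28.35, 127.94], [-78.24, 83.42], [0, 140.83], [-78.03, 258.03], [13.02, 114.36], [-168.23, 168.23]. Speed limits (degrees/s): [147.25, 147.25, 180, 180, 180, 180, 180].

## Interface

Orientations are given as a 3x3 rotation matrix whose columns are the frame's x, y, z axes.
In Python, from cell import robot gives the robot as it stands.
- The arm moves only by the shell command python3 -m crank 'ROWS' [FORCE]. ROWS is JSON, a list of rows, each a list of 7 numbers: the turn, a rotation vector about the tool's x, y, z in rad, then the shift along the tool's x, y, z in cm, then the gripper's target within -1 to 1 (fully open at 1, half-way at 0, shut at -1). In form: [[ax, ay, az, x, y, z, claw], ...]. A call has 1 to 20 rows; each row is the pose to reach, as a shift and turn from the pose commanded when the call began, along the tool's axes at that moment; what a row does not reach only later rows make up. A row lasts 1/8 s, in which the tool goes at most 62.5 mm and 10.7 degrees, less where a joint would pass 70% of its speed; a pose out of reach is approached as far as the arm can. A call with a gripper value outside its range is refused whole. The fingers move at their own pace and stop on an object; FORCE is the grip in N (left out, the last holds). Time passes only in rows, so rows that repeat a pose let the fingers close. It gives the time, the measured TCP pose, the force, the opening and the grip force at its end, in the units of the state.
- robot.sense(): the state, without advancing time (a new reading comes with each control period).
- robot.grab_frame(name): name is "side" or "top" or "wrist"; returns a dict with "img" (384x512x3 uint8, red, green, blue), "vertical_fov" (degrees; the focal length in pixels is half the picture's height over the tangent of half this angle, whatever the lens; pixels are square), "cx", "cy" (the principal point, pixels), "k1" (the pictures are not rectified: a ray, as slopes to the right and down, at radius r is drawn at 1 + k1 r^2 times it, then the intrinsics apply), "cam_to_world" (4x4, takes a point from camera to world coordinates). Camera axes: x right, y down, z forward; pixel columns grow to the right and rows downward; lengths in mm; the calibration is good to about 2 mm. A picture is of the moment at which its call begins. There is no depth.
- robot.job_done(): hands the job in; it is judged then, once.
The state is a dict: "time_s": time; "joint_positions": joint angles; "joint_vel": joint speeds; "joint_efforts": joint torques, N m; "position": TCP position; "tcp_rot": TCP orientation; "ft_force": force on the tool from outside, world axes, zero at the start; "wrist_torque": the same for the moment, N m; "gripper_width": opening from 0.0 (shut) to 1.0 (fully open); "grasp_force": force on a finger pad.
Only numpy, scipy, OpenCV 4.12 (cv2) and the standard library are available. Lean on these libraries where they do the work, as an engineer would, in place of code of your own. Each camera call takes 0.05 s, during which the arm holds its last target. There are 200 camera calls.

## Working session

There is one attempt and no reset: what is moved stays moved. The work goes in short steps, Python scripts to look and compute and a shell command to move; the robot and the scene stay as the last step left them, time stands still between calls to the robot, and variables do not carry over. Pictures are saved under pics/ and viewed, at most 10 in all, crops included, and the job is handed in when it is done.

```bash
ls; mkdir -p pics; python3 - <<'E'
from cell import robot
import cv2,numpy as np
s=robot.sense();print(s)
for n in("side","top"):
    f=robot.grab_frame(n);cv2.imwrite(f"pics/{n}0.png",f["img"][:,:,::-1]);
    print(n,f["vertical_fov"],f["cx"],f["cy"],f["k1"],np.round(f["cam_to_world"],3).tolist())
E
```

```text
pics
{'time_s': 0.0, 'joint_positions': array([-71.27474253,  22.87244683,   2.58121352,  88.11517908,
        -1.07258737,  69.15081999,  -2.90540367]), 'joint_vel': array([ 0.00370989, -0.0792117 , -0.01404707,  0.13181954, -0.02724734,
       -0.06580255,  0.00058906]), 'joint_efforts': array([ 1.90320156e-05, -4.75108552e+01,  1.36452254e+00, -2.54231679e+01,
        1.15854797e-02,  9.15103272e-03, -1.10003057e-06]), 'position': array([268.2606426 , 591.50732507, 302.84992053]), 'tcp_rot': array([[-9.10734560e-01,  4.12991598e-01, -7.07804912e-04],
       [ 4.12992185e-01,  9.10732660e-01, -1.86453948e-03],
       [-1.25418090e-04, -1.99041844e-03, -9.99998011e-01]]), 'ft_force': array([ 0.08745466,  0.25243678, -0.56433339]), 'wrist_torque': array([ 0.0040153 , -0.02567519,  0.00577968]), 'grasp_force': 0.0, 'gripper_width': 0.9996982623840228}
side 43.35419680064383 252.72374473065057 196.85347506235203 -0.20827068549109928 [[0.723, -0.534, 0.438, -145.844], [-0.691, -0.552, 0.467, -799.316], [-0.008, -0.641, -0.768, 1298.687], [0.0, 0.0, 0.0, 1.0]]
top 57.2844854452501 253.8317327307776 192.04194933498218 -0.07825469102300527 [[-0.006, -0.999, 0.053, 455.12], [-1.0, 0.006, -0.005, -84.952], [0.004, -0.053, -0.999, 1120.595], [0.0, 0.0, 0.0, 1.0]]
```

View pics/top0.png

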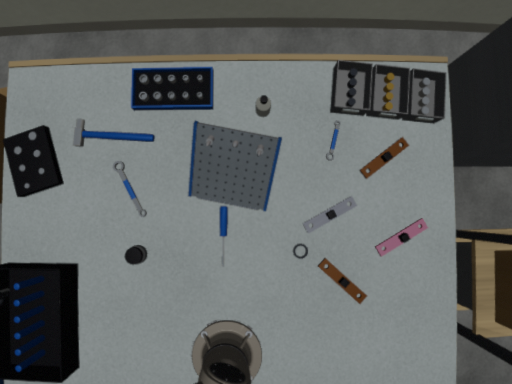

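View pics/side0.png

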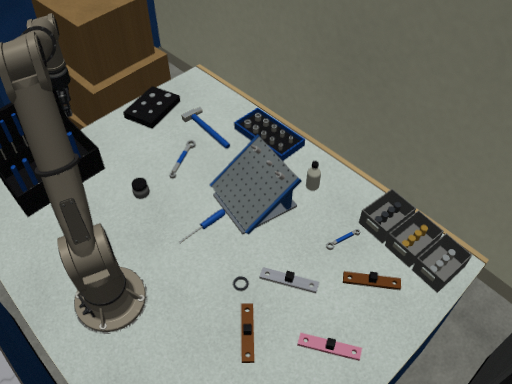

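The top view shows the spanners at (130,188), longer, and at (333,140), shorter. There are four keeper-shaped bars: grey (330,214), brown (384,157), brown (342,281) and pink (401,237). The grey one with a black knob fits the aluminium keeper, and the spanner at (130,188) is the long one. I'll confirm both in one enlarged crop and measure them.

```bash
cat > h.py <<'E'
import cv2,numpy as np
from cell import robot
def K(f):
    F=f["img"].shape[0]/2/np.tan(np.radians(f["vertical_fov"])/2)
    return np.array([[F,0,f["cx"]],[0,F,f["cy"]],[0,0,1]])
def rays(f,px):
    px=np.array(px,float).reshape(-1,1,2)
    d=cv2.undistortPoints(px,K(f),np.array([f["k1"],0,0,0]))[:,0]
    T=f["cam_to_world"];return T[:3,3],np.c_[d,np.ones(len(d))]@T[:3,:3].T
def plane(f,px,z):
    o,d=rays(f,px);return o+d*((np.asarray(z)-o[2])/d[:,2])[:,None]
def proj(f,P):
    T=f["cam_to_world"];p=(np.atleast_2d(P)-T[:3,3])@T[:3,:3]
    return cv2.projectPoints(p,np.zeros(3),np.zeros(3),K(f),np.array([f["k1"],0,0,0]))[0][:,0]
E
python3 - <<'E'
from h import *
a=cv2.imread("pics/top0.png")
c=lambda x,y,w,h,s:cv2.resize(a[y:y+h,x:x+w],None,fx=s,fy=s,interpolation=cv2.INTER_CUBIC)
A=c(100,150,60,75,4);B=c(295,190,70,50,5);C=c(180,115,110,100,5)
out=np.zeros((600,800,3),np.uint8)
out[0:300,0:240]=A;out[310:560,0:240]=cv2.resize(B,(240,171))[0:250] if 0 else 0
B=c(297,190,60,50,4);out[310:510,0:240]=B;out[0:500,245:795]=C
cv2.imwrite("pics/crop1.png",out)
E
```

```text
(no output)
```

View pics/crop1.png

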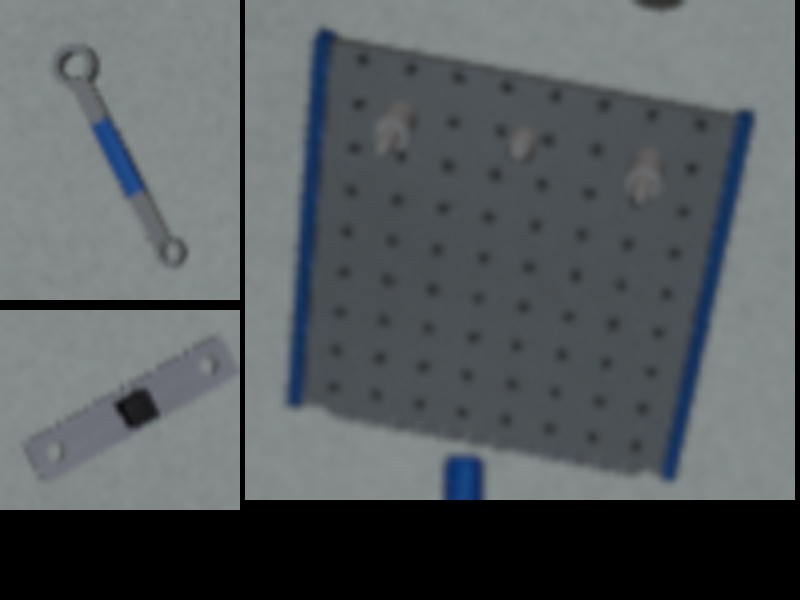

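The crop shows the grey bar with its black knob at (331,214.5) and holes at (349.5,203.8) and (310.8,225.5). The long spanner's rings are at (119.2,166.5), large, and (143,212.5). The panel corners are also visible.

```bash
cat > p.py <<'E'
from h import *
f=robot.grab_frame("top")
s=plane(f,[(119.2,166.5),(143,212.5)],14);print("rings",s.round(1).tolist(),np.linalg.norm(s[0]-s[1]))
print("mid",s.mean(0).round(1),"heading",np.degrees(np.arctan2(*(s[0]-s[1])[1::-1])))
k=plane(f,[(349.5,203.75),(310.75,225.5)],12);print("keep",k.round(1).tolist(),k.mean(0),np.linalg.norm(k[0]-k[1]),np.degrees(np.arctan2(*(k[1]-k[0])[1::-1])))
print("knob",plane(f,[(331.2,214.5)],40))
c=plane(f,[(196,121.6),(280.4,137.6),(189.6,195.8),(265,210.6)],[173.1,173.1,35.4,35.4]);print(c.round(1).tolist())
print(np.linalg.norm(c[0]-c[1]),np.linalg.norm(c[2]-c[3]))
u=(c[0]+c[1]-c[2]-c[3])[:2];print("yaw",np.degrees(np.arctan2(u[1],u[0])),np.linalg.norm(u)/2,240*.8192)
for a,b in((0,1),(2,3)):
  v=(c[a]-c[b]);print(np.degrees(np.arctan2(-v[0],v[1])))
E
python3 p.py
```

```text
rings [[598.1, 339.9, 14.0], [451.0, 260.9, 14.0]] 166.96939319743464
mid [524.6 300.4  14. ] heading 28.230938407179302
keep [[474.7, -393.7, 12.0], [407.1, -269.0, 12.0]] [ 440.90354744 -331.32243663   12.        ] 141.88921200023773 118.481218292547
knob [[ 441.52731127 -328.16159839   40.        ]]
[[699.6, 67.9, 173.1], [653.6, -162.8, 173.1], [502.1, 108.8, 35.4], [455.0, -124.1, 35.4]]
235.2556754062077 237.68027627547588
yaw -11.373957437369363 201.96939544375036 196.608
-11.268713615483595
-11.425084971058844
```

```bash
cat > go.py <<'E'
# delta in the tool's axes to a target TCP pose: tool z direction tilt (0 = down, 35 = on panel), tool y heading
from h import *
from scipy.spatial.transform import Rotation as Ro
def down(yh):
    h=np.radians(yh);y=np.array([np.cos(h),np.sin(h),0]);z=np.array([0,0,-1.]);return np.c_[np.cross(y,z),y,z]
def delta(R,p):
    s=robot.sense();R0=s["tcp_rot"]
    print("rot",Ro.from_matrix(R0.T@R).as_rotvec().round(3),"shift cm",(R0.T@(np.array(p)-s["position"])/10).round(2),"| t",s["time_s"],"pos",s["position"].round(1),"q",s["joint_positions"].round(0))
E
python3 -c "
from go import *
delta(down(118.2),[524.6,300.4,250])"
```

```text
rot [-0.001 -0.001 -0.918] shift cm [-35.37 -15.93   5.34] | t 0.15 pos [268.3 591.7 303.1] q [-71.  23.   3.  88.  -1.  69.  -3.]
```

```bash
python3 -m crank '[[0,0,-0.15,-3,-1.4,0.5,1],[0,0,-0.3,-8,-3.6,1.2,1],[0,0,-0.45,-13,-5.9,2,1],[0,0,-0.6,-18,-8.1,2.7,1],[0,0,-0.75,-23,-10.4,3.5,1],[0,0,-0.9,-28,-12.6,4.2,1],[0,0,-0.918,-33,-14.9,5,1],[0,0,-0.918,-35.4,-15.9,5.3,1],[0,0,-0.918,-35.4,-15.9,5.3,1],[0,0,-0.918,-35.4,-15.9,5.3,1]]'
python3 - <<'E'
from h import *
f=robot.grab_frame("wrist");cv2.imwrite("pics/w1.png",f["img"][:,:,::-1]);print(robot.sense()["joint_positions"].round(0))
print(proj(f,[[598.1,339.9,14],[451,260.9,14]]))
E
```

```text
time_s: 1.4
position: [524.2, 302.5, 250.8]
tcp_rot: [[-0.88, -0.474, -0.001], [-0.474, 0.88, 0.001], [0.0, 0.001, -1.0]]
ft_force: [0.2, -1.1, 0.0]
gripper_width: 0.999
grasp_force: 0.0
[-36.  21.   2.  98.  -1.  61.  85.]
[[249.52475685 248.92665144]
 [249.28096254  83.89290961]]
```

View pics/w1.png

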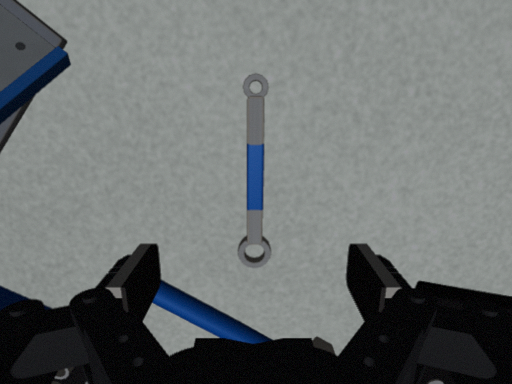

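The wrist view shows the spanner centred: small ring (256,87), large ring (254.5,250.5).

```bash
python3 - <<'E'
from go import *
f=robot.grab_frame("wrist")
s=plane(f,[(254.5,250.5),(256,87)],14);m=s.mean(0);h=np.degrees(np.arctan2(*(s[0]-s[1])[1::-1]))
print(s.round(1),np.linalg.norm(s[0]-s[1]),m,h)
delta(down(h+90),[m[0],m[1],75.5])
E
```

```text
[[597.  346.1  14. ]
 [450.3 268.1  14. ]] 166.17961522450037 [523.67830591 307.07151163  14.        ] 27.99663570845964
rot [0.001 0.    0.007] shift cm [-0.17  0.35 17.55] | t 1.5 pos [523.9 303.  251. ] q [-36.  21.   2.  98.  -1.  61.  85.]
```

```bash
python3 -m crank '[[0,0,0.007,-0.1,0.2,4,1],[0,0,0.007,-0.2,0.3,9,1],[0,0,0.007,-0.2,0.3,13,1],[0,0,0.007,-0.2,0.3,16,1],[0,0,0.007,-0.2,0.3,17.4,1],[0,0,0.007,-0.2,0.3,17.4,1],[0,0,0.007,-0.2,0.3,17.4,-1],[0,0,0.007,-0.2,0.3,17.4,-1],[0,0,0.007,-0.2,0.3,17.4,-1],[0,0,0.007,-0.2,0.3,17.4,-1],[0,0,0.007,-0.2,0.3,17.4,-1],[0,0,0.007,-0.2,0.3,17.4,-1]]' 90
```

```text
time_s: 3.0
position: [525.9, 304.7, 77.7]
tcp_rot: [[-0.885, -0.466, 0.001], [-0.466, 0.885, 0.0], [-0.001, 0.0, -1.0]]
ft_force: [-1.3, -1.0, 6.2]
gripper_width: 0.16
grasp_force: 88.8
```

```bash
python3 -m crank '[[0,0,0,0,0,-1,-1],[0,0,0,0,0,-4,-1],[0,0,0,0,0,-8,-1],[0,0,0,0,0,-13,-1],[0,0,0,0,0,-18,-1],[0,0,0,0,0,-21,-1],[0,0,0,0,0,-22,-1],[0,0,0,0,0,-22,-1]]'
python3 - <<'E'
from go import *
f=robot.grab_frame("wrist")
g=cv2.cvtColor(f["img"],cv2.COLOR_RGB2BGR);cv2.imwrite("pics/w2.png",g)
s=robot.sense();T=f["cam_to_world"];print((s["tcp_rot"].T@(T[:3,3]-s["position"])).round(1),(s["tcp_rot"].T@T[:3,:3]).round(3).tolist())
E
```

```text
time_s: 4.0
position: [525.3, 304.4, 296.4]
tcp_rot: [[-0.885, -0.466, -0.001], [-0.466, 0.885, -0.0], [0.001, -0.0, -1.0]]
ft_force: [0.1, 0.2, -2.6]
gripper_width: 0.162
grasp_force: 88.1
[ 70.4   1.  -71.3] [[0.001, -0.96, -0.281], [1.0, 0.0, 0.001], [-0.001, -0.281, 0.96]]
```

View pics/w2.png

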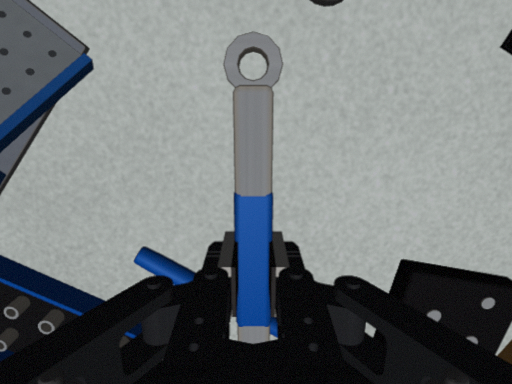

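The wrist view shows the small ring in hand with its outer circle centred at (253,62) and about 58 px wide. The large ring is hidden behind the gripper.

```bash
python3 - <<'E'
from go import *
f=robot.grab_frame("wrist");s=robot.sense();R=s["tcp_rot"];p=s["position"]
o,d=rays(f,[(253,62),(224,62),(282,62),(253,65),(253,140),(253,195)]);o=R.T@(o-p);d=d@R
for z in(60,63.7,66):
    q=o+d*((z-o[2])/d[:,2])[:,None];print(z,q.round(1).tolist(),np.linalg.norm(q[1]-q[2]))
E
```

```text
60 [[84.2, 1.1, 60.0], [84.2, -10.1, 60.0], [84.2, 12.3, 60.0], [83.1, 1.1, 60.0], [54.2, 1.1, 60.0], [30.6, 1.1, 60.0]] 22.34511562716852
63.7 [[84.5, 1.1, 63.7], [84.5, -10.4, 63.7], [84.6, 12.6, 63.7], [83.4, 1.1, 63.7], [53.8, 1.1, 63.7], [29.5, 1.1, 63.7]] 22.977064630963007
66 [[84.8, 1.1, 66.0], [84.8, -10.6, 66.0], [84.8, 12.8, 66.0], [83.7, 1.1, 66.0], [53.5, 1.1, 66.0], [28.8, 1.1, 66.0]] 23.369897795483904
```

```bash
cat >> go.py <<'E'
import json,os
P=json.load(open("panel.json")) if os.path.exists("panel.json") else {"psi":-11.35,"o":[585.8,-29.2,110]}
def panel():
    a=np.radians(P["psi"]);c,s=np.cos(np.radians(35)),np.sin(np.radians(35))
    x=np.array([c*np.cos(a),c*np.sin(a),s]);z=np.array([-s*np.cos(a),-s*np.sin(a),c])
    return np.c_[x,np.cross(z,x),z],np.array(P["o"],float)
def onpanel(q,flip=True):
    R,o=panel();return np.c_[-R[:,0],R[:,1],-R[:,2]],o+R@np.array(q,float)
E
python3 -c "
from go import *
delta(*onpanel([50,0,250]))"
```

```text
rot [ 0.207 -0.59   0.662] shift cm [ 18.1  -25.86  -4.79] | t 4.1 pos [524.7 304.1 294.9] q [-36.  19.   2.  95.  -1.  67.  84.]
```

```bash
python3 -m crank '[[0.01,-0.04,0.04,1,-1.3,-1,-1],[0.03,-0.1,0.1,2.7,-3.9,-2,-1],[0.06,-0.18,0.2,5.4,-7.8,-3.5,-1],[0.09,-0.27,0.3,8.1,-11.6,-4.8,-1],[0.12,-0.35,0.4,10.9,-15.5,-4.8,-1],[0.16,-0.44,0.5,13.6,-19.4,-4.8,-1],[0.19,-0.53,0.6,16.3,-23.3,-4.8,-1],[0.207,-0.59,0.662,18.1,-25.9,-4.8,-1],[0.207,-0.59,0.662,18.1,-25.9,-4.8,-1],[0.207,-0.59,0.662,18.1,-25.9,-4.8,-1]]'
python3 - <<'E'
from go import *
f=robot.grab_frame("wrist");cv2.imwrite("pics/w3.png",cv2.cvtColor(f["img"],cv2.COLOR_RGB2BGR))
delta(*onpanel([50,0,250]))
R,o=panel()
for q in([75,0,22],[75,70,52],[75,-70,52],[-130,123,0],[-130,-123,0],[110,123,0],[110,-123,0]):print(q,proj(f,o+R@np.array(q)).round(1))
E
```

```text
time_s: 5.35
position: [485.9, -8.5, 343.9]
tcp_rot: [[-0.803, 0.196, 0.563], [0.162, 0.981, -0.111], [-0.574, 0.002, -0.819]]
ft_force: [-0.1, 0.4, -2.8]
gripper_width: 0.16
grasp_force: 88.3
rot [0.003 0.001 0.   ] shift cm [ 0.11 -0.12  0.03] | t 5.4 pos [486.3  -8.  344.3] q [-25. -11.  12. 127.  28.  35.  47.]
[75, 0, 22] [[250.6 199.5]]
[75, 70, 52] [[328.3 209.6]]
[75, -70, 52] [[172.5 209.7]]
[-130, 123, 0] [[389.1 -28.8]]
[-130, -123, 0] [[111.1 -29.1]]
[110, 123, 0] [[363.7 223.8]]
[110, -123, 0] [[137.6 224. ]]
```

View pics/w3.png

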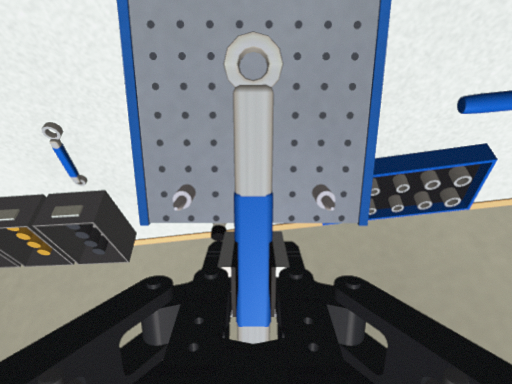

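The wrist view shows the pins near (180,200) and (328,200), and the panel's top corners at (144,223) and (366,224). I'll enlarge the pins.

```bash
python3 - <<'E'
import cv2,numpy as np
a=cv2.imread("pics/w3.png")
c=[cv2.resize(a[180:230,x:x+65],None,fx=6,fy=6,interpolation=cv2.INTER_CUBIC) for x in(130,310)]
cv2.imwrite("pics/c3.png",np.hstack(c))
E
```

```text
(no output)
```

View pics/c3.png

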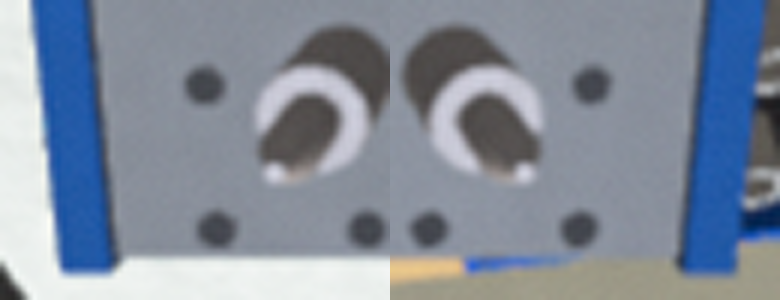

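```bash
python3 - <<'E'
from go import *
f=robot.grab_frame("wrist");R,o=panel()
O,d=rays(f,[(325.8,199.9),(181.7,199.9),(332.3,208.2),(175.1,208.2)])
O=R.T@(O-o);d=d@R
for zs in((26,52),(23,49),(29,55)):
    z=np.array([zs[0]]*2+[zs[1]]*2);q=O+d*((z-O[2])/d[:,2])[:,None];print(q.round(1).tolist(),np.linalg.norm(q[0]-q[1]).round(1),np.linalg.norm(q[2]-q[3]).round(1))
E
```

```text
[[74.9, 74.2, 26.0], [74.8, -66.6, 26.0], [74.3, 74.2, 52.0], [74.3, -66.9, 52.0]] 140.8 141.1
[[75.8, 74.9, 23.0], [75.8, -67.3, 23.0], [75.4, 75.0, 49.0], [75.3, -67.7, 49.0]] 142.2 142.7
[[73.9, 73.5, 29.0], [73.9, -65.9, 29.0], [73.3, 73.4, 55.0], [73.2, -66.2, 55.0]] 139.3 139.6
```

```bash
python3 - <<'E'
from go import *
R,o=panel();o=o+R@[-.5,2.6,1];json.dump({"psi":P["psi"],"o":o.tolist()},open("panel.json","w"));print(o)
E
python3 -c "
from go import *
delta(*onpanel([-10,0,112]))"
```

```text
[585.34775949 -26.45736126 110.53236383]
rot [0.003 0.002 0.   ] shift cm [ 6.21  0.08 13.73] | t 5.45 pos [486.5  -7.8 344.5] q [-25. -11.  12. 127.  28.  35.  47.]
```

```bash
python3 -m crank '[[0.003,0.002,0,1,0.1,1,-1],[0.003,0.002,0,3,0.1,3.5,-1],[0.003,0.002,0,5,0.1,7,-1],[0.003,0.002,0,6.2,0.1,10.5,-1],[0.003,0.002,0,6.2,0.1,13,-1],[0.003,0.002,0,6.2,0.1,13.7,-1],[0.003,0.002,0,6.2,0.1,13.7,-1],[0.003,0.002,0,6.2,0.1,13.7,-1]]'
python3 - <<'E'
from go import *
delta(*onpanel([-10,0,112]))
R,o=panel();pk=[o+R@np.array(q) for q in([75,0,22],[75,0,34])]
out=[]
for n in("side","top"):
    f=robot.grab_frame(n);u=proj(f,pk);print(n,u.round(1).tolist());x,y=u[0].astype(int)
    out.append(cv2.resize(cv2.cvtColor(f["img"],cv2.COLOR_RGB2BGR)[y-35:y+35,x-40:x+40],None,fx=5,fy=5,interpolation=cv2.INTER_CUBIC))
cv2.imwrite("pics/c4.png",np.hstack(out))
E
```

```text
time_s: 6.45
position: [514.0, -12.8, 197.0]
tcp_rot: [[-0.803, 0.198, 0.563], [0.162, 0.98, -0.113], [-0.574, 0.001, -0.819]]
ft_force: [-0.5, 0.4, -2.0]
gripper_width: 0.159
grasp_force: 88.1
rot [-0.     0.    -0.001] shift cm [0.01 0.06 0.05] | t 6.45 pos [514.  -12.8 197. ] q [-16.   6.   7. 134.  57.  13.  16.]
side [[266.6, 161.3], [264.8, 160.0]]
top [[234.0, 145.3], [233.3, 147.1]]
```

View pics/c4.png

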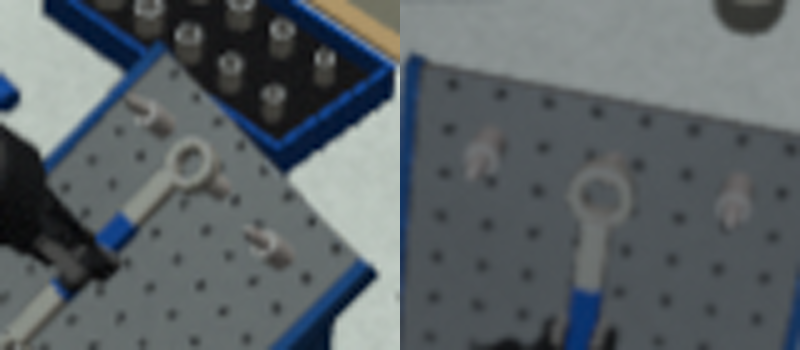

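The side and top crops show the ring poised over the peg, perhaps 1–2 mm too far to +y. Joint 6 is near its limit, so I'll descend in parts and watch the force.

```bash
python3 -m crank '[[0,0,0,0,-0.1,0.3,-1],[0,0,0,0,-0.1,0.7,-1],[0,0,0,0,-0.1,1.1,-1],[0,0,0,0,-0.1,1.5,-1],[0,0,0,0,-0.1,1.5,-1],[0,0,0,0,-0.1,1.5,-1]]'; python3 -c "
from go import *
delta(*onpanel([-10,0,78]));print(robot.sense()['joint_positions'])"
```

```text
time_s: 7.3
position: [522.4, -15.7, 185.3]
tcp_rot: [[-0.802, 0.198, 0.563], [0.162, 0.98, -0.113], [-0.575, 0.001, -0.818]]
ft_force: [-0.2, -0.1, -2.7]
gripper_width: 0.158
grasp_force: 88.2
rot [-0.     0.001 -0.001] shift cm [0.06 0.19 1.98] | t 7.3 pos [522.4 -15.7 185.3] q [ -4.   8.  -5. 133.  66.  13.   8.]
[ -4.41913537   8.01245989  -4.6111785  133.19948411  66.28071173
  13.20736342   7.69324907]
```

```bash
python3 -m crank '[[0,0,0,0.05,0,0.3,-1],[0,0,0,0.05,0,0.6,-1],[0,0,0,0.05,0,0.9,-1],[0,0,0,0.05,0,1.2,-1],[0,0,0,0.05,0,1.5,-1],[0,0,0,0.05,0,1.5,-1],[0,0,0,0.05,0,1.5,-1]]'; python3 - <<'E'
from go import *
delta(*onpanel([-10,0,78]))
R,o=panel();pk=[o+R@np.array([75,0,14])]
out=[]
for n in("side","top"):
    f=robot.grab_frame(n);x,y=proj(f,pk)[0].astype(int)
    out.append(cv2.resize(cv2.cvtColor(f["img"],cv2.COLOR_RGB2BGR)[y-35:y+35,x-40:x+40],None,fx=5,fy=5,interpolation=cv2.INTER_CUBIC))
cv2.imwrite("pics/c5.png",np.hstack(out))
E
```

```text
time_s: 8.18
position: [530.4, -17.5, 172.3]
tcp_rot: [[-0.803, 0.198, 0.563], [0.162, 0.98, -0.114], [-0.574, 0.0, -0.819]]
ft_force: [0.5, 0.1, -2.4]
gripper_width: 0.163
grasp_force: 88.2
rot [-0.001  0.001 -0.001] shift cm [-0.01  0.2   0.45] | t 8.175 pos [530.4 -17.5 172.3] q [ -0.  10.  -9. 133.  75.  13.  -0.]
```

View pics/c5.png

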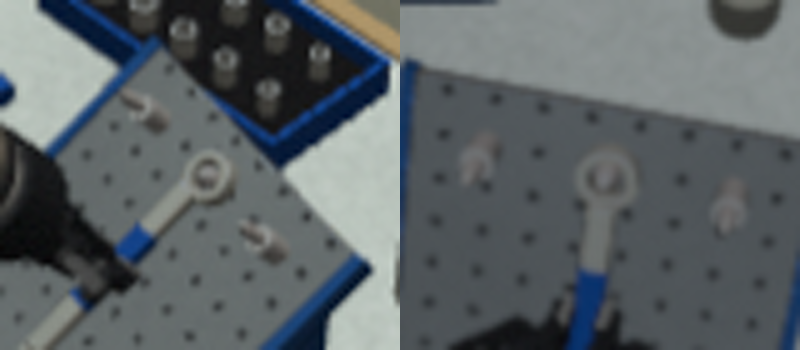

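Both views show the peg through the ring hole, and there is no contact force. I'll continue down to touch the panel.

```bash
python3 -m crank '[[0,0,0,0,0,0.2,-1],[0,0,0,0,0,0.4,-1],[0,0,0,0,0,0.4,-1],[0,0,0,0,0,0.4,-1]]';  python3 -m crank '[[0,0,0,0,0,0.1,-1],[0,0,0,0,0,0.2,-1],[0,0,0,0,0,0.2,-1]]'
```

```text
time_s: 8.78
position: [532.7, -17.9, 169.0]
tcp_rot: [[-0.803, 0.198, 0.563], [0.162, 0.98, -0.114], [-0.574, 0.0, -0.819]]
ft_force: [0.1, 0.2, -2.0]
gripper_width: 0.156
grasp_force: 88.2
time_s: 9.15
position: [533.3, -18.0, 168.2]
tcp_rot: [[-0.802, 0.198, 0.564], [0.162, 0.98, -0.114], [-0.575, 0.0, -0.818]]
ft_force: [-11.7, 2.3, 10.7]
gripper_width: 0.16
grasp_force: 90.6
```

```bash
python3 -m crank '[[0,0,0,0,0,-0.1,0],[0,0,0,0,0,-0.1,0],[0,0,0,0,0,-0.1,0],[0,0,0,0,0,-0.1,0],[0,0,0,0,0,-1,0],[0,0,0,0,0,-3,0],[0,0,0,0,0,-6,0],[0,0,0,0,0,-10,0],[0,0,0,0,0,-14,0.5],[0,0,0,0,0,-17,1],[0,0,0,0,0,-18,1],[0,0,0,0,0,-18,1]]'
python3 - <<'E'
from go import *
h=robot.sense()["joint_positions"];print(h.round(0))
f=robot.grab_frame("wrist");cv2.imwrite("pics/w6.png",cv2.cvtColor(f["img"],cv2.COLOR_RGB2BGR))
R,o=panel();u=proj(f,[o+R@np.array(q) for q in([75,0,22],[75,0,14],[-95,0,14])]);print(u)
delta(down(28.5),[441,-330,300])
E
```

```text
time_s: 10.65
position: [432.6, 2.4, 315.0]
tcp_rot: [[-0.802, 0.198, 0.563], [0.162, 0.98, -0.114], [-0.575, 0.0, -0.818]]
ft_force: [0.1, 0.4, -1.0]
gripper_width: 1.001
grasp_force: 0.0
[  2. -15. -14. 134.  20.  30.  51.]
[[253.77303558 251.82868891]
 [253.75906532 248.41175603]
 [253.74296011  83.41166713]]
rot [0.266 0.571 0.846] shift cm [ -5.26 -32.4    5.41] | t 10.7 pos [432.5   2.2 314.1] q [  2. -15. -14. 134.  20.  30.  51.]
```

View pics/w6.png

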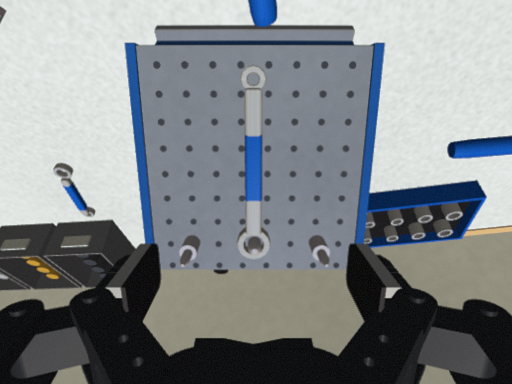

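The wrist view shows the spanner hung on the peg, with the ring at (254,245) and the small ring at (253,78), straight down the slope. That used up my ten views, so from here I'll measure numerically. Next I'll move over the keeper.

```bash
python3 -m crank '[[0.03,0.06,0.08,-0.5,-2,0.5,1],[0.06,0.12,0.18,-1.2,-6,1,1],[0.1,0.2,0.3,-1.9,-11,1.7,1],[0.13,0.29,0.43,-2.6,-16,2.5,1],[0.17,0.37,0.55,-3.4,-21,3.3,1],[0.21,0.46,0.68,-4.2,-26,4.2,1],[0.25,0.53,0.79,-4.9,-30,5,1],[0.266,0.571,0.846,-5.3,-32.4,5.4,1],[0.266,0.571,0.846,-5.3,-32.4,5.4,1],[0.266,0.571,0.846,-5.3,-32.4,5.4,1],[0.266,0.571,0.846,-5.3,-32.4,5.4,1]]'
cat > k.py <<'E'
from go import *
# panel check from the stored view w6 (no new image): shoulder bright spots, blue handle column
a=cv2.imread("pics/w6.png");hs=cv2.cvtColor(a,cv2.COLOR_BGR2HSV)
b=cv2.inRange(hs[130:210,200:310],(100,150,80),(130,255,255));print("blue col",200+np.nonzero(b)[1].mean())
for x in(170,305):
    w=a[235:268,x:x+35].min(2);v=np.nonzero(w>165);print("sh",x+(v[1].min()+v[1].max())/2,235+(v[0].min()+v[0].max())/2,len(v[0]))
R,o=panel();print("release panel xyz",R.T@(np.array([533.3,-18,168.2])-o))
f=robot.grab_frame("wrist");g=cv2.cvtColor(f["img"],cv2.COLOR_RGB2BGR);cv2.imwrite("pics/w7.png",g)
print("pred knob",proj(f,[[441,-330,40]]),"pred holes",proj(f,[[474.7,-393.7,12],[407.1,-269,12]]).tolist())
x,y=proj(f,[[441,-330,40]])[0].astype(int)
m=(g.max(2)<60).astype(np.uint8)
n,l,st,ce=cv2.connectedComponentsWithStats(m)
for i in range(1,n):
    if st[i,4]>60:print(st[i],ce[i].round(1))
E
python3 k.py
```

```text
time_s: 12.08
position: [441.3, -328.5, 300.6]
tcp_rot: [[-0.479, 0.878, 0.001], [0.878, 0.479, 0.001], [0.001, 0.001, -1.0]]
ft_force: [0.2, -0.5, 0.2]
gripper_width: 0.999
grasp_force: 0.0
blue col 253.1106833493744
sh 187.5 256.0 83
sh 321.0 256.0 86
release panel xyz [-10.08784682  -1.95113056  77.46277122]
pred knob [[251.60016159 170.52071962]] pred holes [[250.96416033526316, 223.54384751797613], [251.17797241978573, 102.4709456710151]]
[ 374    0  138  120 2561] [462.2  53.8]
[487   7  10   8  65] [491.5  10.4]
[178  10  45  49 840] [199.5  33.3]
[137  60  15  36  97] [144.4  77. ]
[ 39  89  43  30 912] [ 59.7 103.4]
[ 11 110  91  35 101] [ 54.7 127.4]
[  7 118  11  14  90] [ 11.4 124.6]
[242 155  22  25 540] [252.5 167.1]
[    0   225   512   159 38483] [259.7 336.8]
[285 279  27   7 118] [298. 282.]
```

```bash
python3 - <<'E'
from go import *
R,o=panel();o=o-0.75*R[:,1];json.dump({"psi":P["psi"],"o":o.tolist()},open("panel.json","w"))
f=robot.grab_frame("wrist");g=f["img"].astype(int)
k=plane(f,[(252.7,169)],40)[0];print("knob",k)
e=g[:,:,2]-g[:,:,1];w=e[80:250,215:290];print("diff pct",np.percentile(w,[5,50,95]),e[130,250],e[130,200],g[130,250],g[130,200])
m=np.zeros(e.shape,np.uint8);m[80:240,215:290]=(w[:160]>(e[130,250]+e[130,200])/2)
m=cv2.morphologyEx(m,cv2.MORPH_OPEN,np.ones((3,3),np.uint8));c=max(cv2.findContours(m,0,1)[0],key=cv2.contourArea);print(cv2.minAreaRect(c),cv2.boundingRect(c))
s=robot.sense();delta(s["tcp_rot"],[k[0],k[1],86.5])
E
```

```text
knob [ 441.40109603 -328.26093947   40.        ]
diff pct [-4. -2.  9.] 8 -2 [119 120 128] [148 154 152]
((252.0, 158.5), (153.0, 32.0), 90.0) (236, 82, 33, 154)
rot [0. 0. 0.] shift cm [ 0.04 -0.   21.46] | t 12.175 pos [ 441.3 -328.8  301.1] q [ 19.  13.  15. 102.  -4.  65.  64.]
```

```bash
python3 -m crank '[[0,0,0,0,0,4,1],[0,0,0,0,0,9,1],[0,0,0,0,0,14,1],[0,0,0,0,0,18,1],[0,0,0,0,0,20.5,1],[0,0,0,0,0,21.3,1],[0,0,0,0,0,21.3,1],[0,0,0,0,0,21.3,-1],[0,0,0,0,0,21.3,-1],[0,0,0,0,0,21.3,-1],[0,0,0,0,0,21.3,-1],[0,0,0,0,0,21.3,-1],[0,0,0,0,0,21.3,-1]]' 90; python3 -c "
from go import *
print(robot.sense()['position'])"; python3 -m crank '[[0,0,0,0,0,-1,-1],[0,0,0,0,0,-4,-1],[0,0,0,0,0,-8,-1],[0,0,0,0,0,-13,-1],[0,0,0,0,0,-19,-1],[0,0,0,0,0,-24,-1],[0,0,0,0,0,-26,-1],[0,0,0,0,0,-26,-1],[0,0,0,0,0,-26,-1]]'
python3 - <<'E'
from go import *
f=robot.grab_frame("wrist");cv2.imwrite("pics/w8.png",cv2.cvtColor(f["img"],cv2.COLOR_RGB2BGR))
s=robot.sense();R=s["tcp_rot"];p=s["position"]
g=f["img"].astype(int)
# predicted +x end of the bar and hole in tool frame
for q in([90,0,74.5],[90,-18,74.5],[90,18,74.5],[70,0,74.5]):print(q,proj(f,p+R@np.array(q)).round(1))
print((g[:,250,2]-g[:,250,1])[0:150:5].tolist());print(g[0:150:5,252].sum(1).tolist())
E
```

```text
time_s: 13.8
position: [441.9, -330.1, 88.7]
tcp_rot: [[-0.477, 0.879, 0.002], [0.879, 0.477, 0.0], [-0.001, 0.002, -1.0]]
ft_force: [-0.8, 0.6, 5.3]
gripper_width: 0.26
grasp_force: 90.0
[ 441.92122474 -330.14169133   88.72046596]
time_s: 14.92
position: [440.4, -329.4, 346.3]
tcp_rot: [[-0.477, 0.879, -0.002], [0.879, 0.477, 0.002], [0.003, -0.0, -1.0]]
ft_force: [-0.6, -0.4, -2.7]
gripper_width: 0.262
grasp_force: 89.1
[90, 0, 74.5] [[252.1  55.2]]
[90, -18, 74.5] [[209.8  55.2]]
[90, 18, 74.5] [[294.4  55.2]]
[70, 0, 74.5] [[252.1 103.8]]
[-4, -4, -3, -4, -3, -2, -3, -3, -4, -4, -3, 10, 9, 10, 12, 10, 9, -1, -4, -4, -3, -5, -3, -3, 9, 10, 9, 10, 9, 9]
[554, 537, 516, 527, 506, 525, 529, 546, 554, 529, 524, 449, 450, 446, 445, 448, 449, 323, 530, 532, 524, 532, 557, 457, 448, 444, 437, 443, 443, 447]
```

```bash
cat >> go.py <<'E'
def kp(q):
    R,o=panel();return np.c_[R[:,1],R[:,0],-R[:,2]],o+R@np.array(q,float)
E
python3 - <<'E'
from go import *
a=cv2.imread("pics/w8.png").astype(int);m=((a[:,:,0]-a[:,:,1])>3).astype(np.uint8)
r=np.nonzero(m[30:75,252])[0]+30;c=[np.nonzero(m[y,190:315])[0]+190 for y in(65,75,130)]
print(r.min(),[(x.min(),x.max()) for x in c],[ [(np.nonzero(m[40:70,x])[0]+40).min()] for x in(220,252,285)])
f=robot.grab_frame("wrist");s=robot.sense();o,d=rays(f,[(252,r.min()-.5)]);o=s["tcp_rot"].T@(o-s["position"]);d=d@s["tcp_rot"]
print((o+d*((76.7-o[2])/d[:,2])[:,None]).round(2))
delta(*kp([75,0,200]))
E
```

```text
53 [(np.int64(212), np.int64(293)), (np.int64(212), np.int64(293)), (np.int64(214), np.int64(291))] [[np.int64(51)], [np.int64(53)], [np.int64(53)]]
[[91.46 -0.16 76.7 ]]
rot [-0.587 -0.215  0.673] shift cm [23.06 23.05  2.92] | t 15.025 pos [ 440.5 -329.4  346. ] q [19. 11. 16. 99. -3. 71. 64.]
```

```bash
python3 -m crank '[[-0.03,-0.01,0.03,1,1,0,-1],[-0.09,-0.03,0.1,3.2,3.2,0,-1],[-0.16,-0.06,0.19,6.4,6.4,0,-1],[-0.25,-0.09,0.28,9.7,9.7,0,-1],[-0.33,-0.12,0.38,13,13,0.5,-1],[-0.41,-0.15,0.48,16.3,16.3,1.2,-1],[-0.5,-0.18,0.57,19.6,19.6,2,-1],[-0.56,-0.205,0.64,22,22,2.7,-1],[-0.587,-0.215,0.673,23.1,23.1,2.9,-1],[-0.587,-0.215,0.673,23.1,23.1,2.9,-1],[-0.587,-0.215,0.673,23.1,23.1,2.9,-1]]'
cat > m.py <<'E'
from go import *
f=robot.grab_frame("wrist");g=cv2.cvtColor(f["img"],cv2.COLOR_RGB2BGR);cv2.imwrite("pics/w9.png",g)
s=robot.sense();R,o=panel()
for q in([75,70,26],[75,70,52],[75,0,22],[-10,0,21]):print(q,proj(f,[o+R@np.array(q)]).round(1).tolist())
a=g.astype(int);y0=int(proj(f,[o+R@np.array([-10,0,21.])])[0][1])
delta(*kp([75,-1,200]));delta(*kp([75,-1,156]))
E
python3 m.py
```

```text
time_s: 16.4
position: [533.4, -17.9, 318.3]
tcp_rot: [[0.198, 0.803, 0.562], [0.98, -0.161, -0.116], [-0.002, 0.574, -0.819]]
ft_force: [-0.4, -0.2, -0.9]
gripper_width: 0.263
grasp_force: 89.0
[75, 70, 26] [[252.0, 99.8]]
[75, 70, 52] [[251.8, 100.0]]
[75, 0, 22] [[252.0, 188.9]]
[-10, 0, 21] [[148.5, 188.5]]
rot [ 0.001  0.003 -0.001] shift cm [ 0.03 -0.15  0.05] | t 16.45 pos [533.6 -18.2 318.7] q [  0.  -3.  -8. 124.  23.  28. -37.]
rot [ 0.001  0.003 -0.001] shift cm [ 0.05 -0.15  4.45] | t 16.45 pos [533.6 -18.2 318.7] q [  0.  -3.  -8. 124.  23.  28. -37.]
```

```bash
python3 - <<'E'
import cv2
g=cv2.cvtColor(cv2.imread("pics/w9.png"),cv2.COLOR_BGR2GRAY)
for y in range(78,124,2):print(y,*["%3d"%v for v in g[y,228:278:2]])
E
```

```text
78 200 198 197 199 199 201 201 202 196 194 195 197 198 195 199 197 193 192 189 196 196 189 193 195 196
80 200 198 196 199 200 202 203 201 198 195 195 198 201 196 200 199 195 191 192 196 194 191 193 195 197
82 198 200 196 198 198 201 202 201 198 195 191 189 184 184 190 195 194 193 190 195 194 189 192 193 196
84 199 200 194 198 201 202 203 201 196 185 168 155 143 139 136 143 157 185 192 196 194 189 192 196 197
86 200 198 196 195 199 202 202 199 190 158 152 160 167 157 128 103 116 131 172 197 194 190 193 194 196
88 200 197 196 197 200 203 202 192 162 191 195 195 195 195 193 168 125 107 118 169 196 191 192 195 196
90 199 198 193 198 201 204 194 165 191 193 192 189 187 192 191 192 166 130 102 117 188 189 191 196 196
92 198 199 195 198 201 199 166 190 192 180 124 103 125 155 189 189 190 155 120  92 150 190 194 197 197
94 198 197 196 197 200 181 173 187 181 104  77 102 135 154 167 187 188 173 142  98 107 182 193 195 199
96 198 197 196 197 198 169 194 195 158  74  79 138 169 178 175 189 195 189 143 121  93 163 194 196 198
98 199 197 195 196 197 160 191 194 129  73 104 197 194 187 177 184 193
[... 580 characters left out ...]
 176 140 139 159 183 191 187 181 159 143 139 138  98 112 167 190 192 196 198
112 199 197 194 195 199 205 204 165 138 140 140 142 142 142 142 141 139 102 114 150 196 189 194 194 197
114 197 197 195 196 200 205 207 201 165 132 136 142 142 142 141 123  97 121 138 192 196 189 192 194 198
116 198 195 194 196 200 204 203 201 200 186 150 127 115 110 106 131 137 164 191 197 194 189 194 196 198
118 198 197 195 196 198 202 203 202 200 195 186 180 172 168 167 174 187 193 193 197 195 188 195 195 198
120 198 198 195 195 198 203 202 202 200 196 195 197 198 198 202 199 194 192 192 199 196 191 193 195 196
122 198 199 193 196 201 203 204 201 201 196 196 199 200 197 200 199 193 192 192 198 194 190 193 196 198
```

Through the bar's hole the wrist camera sees the +y pin, which serves as a sight. The hole's centre is about (254,100.5) and the pin about (252,98). That needs a correction of +1.0 mm in tool x and −1.1 mm in tool y.

```bash
python3 -m crank '[[0,0.003,0,0.1,-0.11,0.5,-1],[0,0.003,0,0.1,-0.11,1.7,-1],[0,0.003,0,0.1,-0.11,3,-1],[0,0.003,0,0.1,-0.11,4,-1],[0,0.003,0,0.1,-0.11,4.4,-1],[0,0.003,0,0.1,-0.11,4.4,-1],[0,0.003,0,0.1,-0.11,4.4,-1]]'
python3 m.py;python3 - <<'E'
import cv2
g=cv2.cvtColor(cv2.imread("pics/w9.png"),cv2.COLOR_BGR2GRAY)
for y in range(78,124,2):print(y,*["%3d"%v for v in g[y,228:278:2]])
E
```

```text
time_s: 17.32
position: [558.2, -20.5, 283.0]
tcp_rot: [[0.195, 0.801, 0.566], [0.981, -0.16, -0.111], [0.002, 0.577, -0.817]]
ft_force: [0.4, 0.8, -2.4]
gripper_width: 0.261
grasp_force: 89.0
[75, 70, 26] [[250.8, 105.0]]
[75, 70, 52] [[250.6, 105.9]]
[75, 0, 22] [[250.9, 210.3]]
[-10, 0, 21] [[128.1, 209.7]]
rot [ 0.004 -0.002  0.   ] shift cm [-0.21 -0.11 -4.27] | t 17.375 pos [558.2 -20.5 283.1] q [  1.   2.  -8. 124.  29.  23. -42.]
rot [ 0.004 -0.002  0.   ] shift cm [-0.22 -0.12  0.13] | t 17.375 pos [558.2 -20.5 283.1] q [  1.   2.  -8. 124.  29.  23. -42.]
78 198 196 195 197 200 201 200 202 198 195 193 195 198 197 198 196 193 192 191 197 194 187 191 194 195
80 199 196 196 197 198 202 202 200 197 194 194 197 200 196 198 198 193 191 191 195 193 190 192 194 195
82 198 195 193 196 199 201 202 200 197 195 191 189 184 180 187 195 193 191 190 195 193 188 191 195 196
84 199 196 194 196 200 202 202 200 196 186 167 152 144 137 136 143 156 184 192 195 194 188 193 195 197
86 198 197 193 197 198 200 200 200 188 153 118 122 126 128 114 105 115 130 170 197 194 186 192 195 194
88 196 195 19
[... 1152 characters left out ...]
 176 182 130  75  79 100 119 143 185 193 193 179 101 112 167 190 192 195 196
112 199 197 194 196 199 202 205 169 179 153 126 118 157 181 195 193 180 119 114 149 194 188 192 196 198
114 199 195 194 197 198 201 204 201 166 162 179 190 193 193 190 163 106 120 141 191 194 189 192 195 197
116 198 195 194 195 200 204 203 201 198 185 148 130 127 118 120 128 135 160 190 196 196 189 193 194 196
118 195 196 195 198 199 201 203 200 198 193 186 179 173 165 166 176 187 193 192 198 193 190 190 195 197
120 198 196 194 194 197 204 202 201 199 195 196 197 198 196 200 195 192 191 193 197 192 189 195 194 197
122 199 196 195 195 198 202 203 201 198 196 196 195 199 198 200 197 192 192 192 197 193 189 192 196 196
```

```bash
python3 -m crank '[[0.004,-0.002,0,-0.06,-0.06,0.2,-1],[0.004,-0.002,0,-0.13,-0.13,0.6,-1],[0.004,-0.002,0,-0.13,-0.13,1,-1],[0.004,-0.002,0,-0.13,-0.13,1,-1],[0.004,-0.002,0,-0.13,-0.13,1,-1],[0.004,-0.002,0,-0.13,-0.13,1,-1]]'
python3 m.py;python3 - <<'E'
import cv2
g=cv2.cvtColor(cv2.imread("pics/w9.png"),cv2.COLOR_BGR2GRAY)
for y in range(82,120,2):print(y,*["%3d"%v for v in g[y,234:276:2]])
E
```

```text
time_s: 18.12
position: [562.5, -22.8, 273.8]
tcp_rot: [[0.197, 0.804, 0.562], [0.98, -0.161, -0.113], [-0.0, 0.573, -0.82]]
ft_force: [0.6, 0.6, -1.7]
gripper_width: 0.261
grasp_force: 89.0
[75, 70, 26] [[254.1, 102.5]]
[75, 70, 52] [[254.1, 103.1]]
[75, 0, 22] [[253.9, 213.2]]
[-10, 0, 21] [[125.3, 212.4]]
rot [-0.001  0.     0.   ] shift cm [-0.09  0.02 -5.3 ] | t 18.175 pos [562.5 -22.8 273.8] q [  1.   4.  -8. 123.  30.  22. -43.]
rot [-0.001  0.     0.   ] shift cm [-0.09  0.03 -0.9 ] | t 18.175 pos [562.5 -22.8 273.8] q [  1.   4.  -8. 123.  30.  22. -43.]
82 196 199 202 202 200 196 196 193 189 185 181 191 195 195 191 190 196 193 187 191 195
84 196 199 203 202 202 196 184 168 154 141 138 135 142 156 184 191 196 194 190 191 195
86 195 199 201 201 199 186 155 150 160 172 173 151 120 115 132 171 197 194 187 189 195
88 196 198 202 203 191 162 191 196 194 194 193 193 193 169 108 119 173 194 188 191 194
90 195 199 203 194 162 189 193 191 190 191 192 192 191 192 175 104 124 188 189 191 194
92 197 199 197 168 187 191 190 173 139 111 122 164 186 193 191 157  94 150 189 192 195
94 197 2
[... 432 characters left out ...]
 196 199 173 195 198 161  70  73  75 143 158 163 166 162 192 195 164  92 156 194 195
106 195 199 179 194 194 181  92  70  74  85 117 140 150 169 194 196 144 100 167 192 195
108 195 201 187 176 193 195 179  96  77  79 104 119 155 192 194 182 102 130 189 193 195
110 196 200 201 176 182 193 192 184 165 136 138 170 192 192 187 119 111 167 190 194 194
112 197 198 202 206 168 178 192 190 192 192 192 192 192 182 119 115 150 195 188 190 194
114 196 199 203 204 200 165 161 180 194 193 194 194 164 107 121 138 191 196 188 193 195
116 196 200 203 202 201 198 186 149 131 127 120 119 131 137 163 192 196 194 188 193 195
118 195 200 202 205 200 200 193 186 177 171 166 167 176 185 192 191 199 194 188 193 197
```

Sighted through the hole, the pin is now concentric with it: shaft centre (253,101), hole centre (254,100.5). Descending.

```bash
python3 -m crank '[[0,0,0,0,0,0.3,-1],[0,0,0,0,0,0.7,-1],[0,0,0,0,0,1.1,-1],[0,0,0,0,0,1.5,-1],[0,0,0,0,0,1.8,-1],[0,0,0,0,0,1.8,-1],[0,0,0,0,0,1.8,-1]]'
python3 -c "
from go import *
delta(*kp([75,0,114.7]))
f=robot.grab_frame('wrist');g=cv2.cvtColor(f['img'],cv2.COLOR_RGB2GRAY)
for y in range(82,120,2):print(y,*['%3d'%v for v in g[y,234:276:2]])"
```

```text
time_s: 19.05
position: [572.6, -24.8, 259.0]
tcp_rot: [[0.197, 0.804, 0.562], [0.98, -0.161, -0.113], [-0.0, 0.573, -0.82]]
ft_force: [-0.2, 0.1, -0.8]
gripper_width: 0.262
grasp_force: 89.0
rot [-0.001  0.     0.   ] shift cm [0.01 0.04 1.43] | t 19.05 pos [572.6 -24.8 259. ] q [  0.   6.  -7. 123.  33.  20. -46.]
82 198 197 202 201 200 198 196 192 187 183 182 190 195 194 190 191 196 195 188 190 196
84 196 200 203 201 200 195 185 169 153 142 138 136 142 156 187 190 195 195 188 193 197
86 195 199 204 200 200 188 155 151 158 172 172 151 119 117 134 171 196 193 189 193 195
88 197 199 202 203 192 160 192 195 196 195 196 196 195 168 106 121 172 195 189 190 194
90 198 199 201 194 165 188 189 190 181 172 173 187 191 192 174 103 123 186 190 191 194
92 195 200 199 168 189 190 183 116  93  97 115 129 156 188 191 160  94 151 188 193 196
94 197 200 182 183 189 182 105  72  90 103 126 140 151 168 187 190 112 105 181 195 194
96 196 198 174 188 189 126  76  77  85 108 134 163 169 166 179 188 153  94 166 194 196
98 199 196 178 197 195  93  76  78  91 157 171 174 184 179 177 195 174  88 154 195 194
[... 180 characters left out ...]
 197 198 172 195 195  97  74  74 101 175 181 167 169 165 171 195 168  91 158 195 196
106 195 198 179 191 195 133  66  68  72  88 115 146 156 156 181 196 143 101 168 194 194
108 195 198 189 177 193 186 106  68  76  81 107 122 141 168 194 179 100 130 190 194 194
110 195 201 201 175 183 194 185 126  88  77 100 123 159 194 187 120 111 169 190 193 198
112 196 199 206 203 167 179 192 193 192 166 172 193 194 183 120 116 147 196 189 194 196
114 196 200 201 202 201 166 162 180 193 191 193 189 162 107 120 138 190 195 189 194 195
116 197 200 203 204 199 200 185 150 131 122 121 121 130 136 162 191 198 193 189 191 194
118 195 199 204 202 202 200 194 187 180 172 166 168 176 184 193 193 197 195 189 193 196
```

```bash
python3 -m crank '[[0,0,0,0,0,0.3,-1],[0,0,0,0,0,0.6,-1],[0,0,0,0,0,0.9,-1],[0,0,0,0,0,1.2,-1],[0,0,0,0,0,1.2,-1],[0,0,0,0,0,1.2,-1]]'; python3 -m crank '[[0,0,0,0,0,0.1,-1],[0,0,0,0,0,0.2,-1],[0,0,0,0,0,0.2,-1]]'
python3 -c "
from go import *
delta(*kp([75,0,114.7]))"
```

```text
time_s: 19.85
position: [579.4, -26.2, 249.1]
tcp_rot: [[0.197, 0.804, 0.562], [0.98, -0.161, -0.113], [-0.0, 0.573, -0.82]]
ft_force: [-0.5, 0.0, -1.9]
gripper_width: 0.263
grasp_force: 89.0
time_s: 20.23
position: [580.5, -26.4, 247.5]
tcp_rot: [[0.197, 0.804, 0.562], [0.98, -0.161, -0.113], [-0.0, 0.573, -0.82]]
ft_force: [0.8, -0.6, -2.1]
gripper_width: 0.26
grasp_force: 89.0
rot [-0.001  0.     0.   ] shift cm [0.02 0.04 0.02] | t 20.225 pos [580.5 -26.4 247.5] q [ -0.   7.  -7. 123.  35.  19. -48.]
```

```bash
python3 -m crank '[[0,0,0,0,0,0.1,-1],[0,0,0,0,0,0.1,-1],[0,0,0,0,0,0.1,-1]]'; python3 -m crank '[[0,0,0,0,0,0.1,-1],[0,0,0,0,0,0.1,-1],[0,0,0,0,0,0.1,-1]]'
```

```text
time_s: 20.6
position: [580.8, -26.4, 247.1]
tcp_rot: [[0.197, 0.804, 0.562], [0.98, -0.161, -0.113], [-0.001, 0.573, -0.82]]
ft_force: [-4.5, 1.2, 3.6]
gripper_width: 0.257
grasp_force: 90.3
time_s: 20.98
position: [580.9, -26.4, 247.0]
tcp_rot: [[0.197, 0.803, 0.562], [0.98, -0.161, -0.114], [-0.001, 0.573, -0.819]]
ft_force: [-14.1, 1.9, 12.3]
gripper_width: 0.264
grasp_force: 92.1
```

```bash
python3 -m crank '[[0,0,0,0,0,-0.05,0.2],[0,0,0,0,0,-0.05,0.2],[0,0,0,0,0,-0.05,0.2],[0,0,0,0,0,-0.05,0.2],[0,0,0,0,0,-1,0.2],[0,0,0,0,0,-3,0.2],[0,0,0,0,0,-6,0.2],[0,0,0,0,0,-10,0.2],[0,0,0,0,0,-14,0.5],[0,0,0,0,0,-15,0.5],[0,0,0,0,0,-15,0.5]]'
cat > chk.py <<'E'
from go import *
R,o=panel();f=robot.grab_frame("wrist");a=cv2.cvtColor(f["img"],cv2.COLOR_RGB2BGR);cv2.imwrite("pics/w10.png",a)
hs=cv2.cvtColor(a,cv2.COLOR_BGR2HSV)
b=cv2.inRange(hs,(100,150,80),(130,255,255));m=(a.max(2)<60).astype(np.uint8)
for nm,k in(("blue",b),("dark",m)):
    n,l,st,ce=cv2.connectedComponentsWithStats(k)
    print(nm,[(st[i].tolist(),ce[i].round(0).tolist()) for i in range(1,n) if st[i,4]>150])
for q in([75,0,66],[75,0,38],[75,90,38],[-10,0,21],[75,70,52]):print(q,proj(f,[o+R@np.array(q)]).round(1).tolist())
E
python3 chk.py; python3 - <<'E'
import cv2
a=cv2.imread("pics/w10.png").astype(int)
print((a[10:260:6,252,0]-a[10:260:6,252,1]).tolist());print(a[10:260:6,252].sum(1).tolist())
E
```

```text
time_s: 22.35
position: [497.2, -9.6, 369.3]
tcp_rot: [[0.196, 0.803, 0.563], [0.981, -0.161, -0.113], [-0.0, 0.574, -0.819]]
ft_force: [0.4, -0.6, 0.3]
gripper_width: 0.752
grasp_force: 0.0
blue [([41, 0, 251, 55, 2712], [174.0, 47.0]), ([289, 0, 44, 71, 362], [317.0, 50.0]), ([0, 148, 50, 33, 1099], [23.0, 163.0]), ([133, 164, 65, 17, 1042], [165.0, 172.0]), ([77, 263, 65, 7, 432], [108.0, 266.0]), ([187, 263, 97, 7, 674], [235.0, 266.0]), ([239, 297, 29, 16, 171], [253.0, 305.0])]
dark [([269, 0, 54, 65, 1964], [297.0, 31.0]), ([237, 165, 26, 30, 767], [250.0, 180.0]), ([311, 179, 17, 14, 189], [319.0, 185.0]), ([0, 237, 512, 147, 40062], [258.0, 334.0])]
[75, 0, 66] [[253.4, 184.5]]
[75, 0, 38] [[253.4, 176.9]]
[75, 90, 38] [[253.5, 77.7]]
[-10, 0, 21] [[169.4, 172.8]]
[75, 70, 52] [[253.4, 101.3]]
[33, 19, 3, -2, -5, -2, 71, 73, 11, 11, 11, 11, 13, 13, 6, 15, 7, 11, 10, 11, 10, 9, 8, 10, 10, 9, 2, 2, 2, -1, 2, 6, 7, 6, 5, 6, 7, 3, -3, -2, 4, 2]
[129, 279, 519, 670, 640, 667, 255, 263, 385, 394, 391, 401, 564, 562, 477, 567, 474, 568, 574, 567, 565, 570, 569, 574, 569, 568, 5, 77, 65, 73, 78, 464, 567, 564, 561, 560, 557, 558, 246, 311, 561, 551]
```

```bash
python3 -c "
from cell import robot
print(robot.job_done())"
```

```text
the job is handed in; nothing more can be done
None
```

The spanner hangs by its large ring on the middle peg, the keeper bar is down on both pin shoulders by force and position readings (its seating not viewed after release), both are released, and the job was handed in at about 22 s, no verdict returned.

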